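# Lock a routing template into its slanted holder

## Task

Pull the holder's sprung locking bolt out by its red knob until it parks at its stop, then take the plywood template with the green tab from the rack and slide it fully home in the slanted slot. Finally push the knob so that the bolt springs fully home over the template and locks it in, leaving everything else on the bench where it is.

Things in the scene. Friction and masses are not known exactly. Their poses are not given: they have to be found in the camera images.
- template: Template to load: pale plywood plate 12 thick, 140 wide, 66 high (mm), with a GREEN tab 50 wide, 40 high, 12 thick standing in the middle of its top edge; 106 high in all, 80 to 170 g. Symmetric: either face may go to the front. Origin: middle of its bottom edge; x through the thickness, y along the width, z up to the tab. Starts upright in one of the three rack slots.
- rack: Storage rack fixed to the bench: grey base 170 x 190 x 12 mm with three upright plywood slots, 15 mm wide, 146 mm long between end stops, walls 6 mm thick reaching 42 mm above the bench, slot floors at 12 mm. Origin: centre of the underside. Slots run along its x, at y = -60, 0 and +60 mm; which one holds the plywood template varies.
- cradle: Slanted slot of the holder (brown wood, fixed). Origin: middle of the slot floor, 45 mm above the bench. z points up out of the slot, leaning 30 deg from vertical to the robot side; y along the slot towards the knob; x through its thickness. Inside 15 mm (x), 146 mm (y), 50 mm deep (z). Walls 12 mm, end cheeks 10 mm. The template is home with its origin and axes on these (or turned half round).
- mouth (a point): Middle of the slot mouth, at cradle z = 50 mm; same axes as the cradle. Flared thin aluminium lips reach to z = 60 mm. With the template home its shoulders are at cradle z = 66 mm and its tab top at 106 mm. A dark steel guide block for the bolt stands at cradle y = 88 to 114, x = -15 to 15 mm, top at z = 88 mm. Under it all lies a plinth 150 x 200 x 12 mm.
- bolt (a joint): Travel (m) of the sprung bolt along the cradle's +y: 0 home, 0.040 out at its stop. The spring pulls home with 6 to 9 N over the first 15 mm, fading to zero at 30 mm; beyond that it snaps on to the stop and parks by itself, held with 4 N. To release, push the knob back past the 30 mm point: it springs home by itself. Damped: 1.4 N more at 0.1 m/s.
- bolt_tip (a point): End of the steel bolt, 12 mm thick, running along the cradle's y at cradle x = 0, z = 76 mm. Tip at y = 45 mm when home, so it bars the slot mouth; at y = 85 mm when out, clear of the template. It passes 4 mm above the shoulder of a template that is fully home; one standing higher blocks it.
- knob (a point): Grip point on the bolt's red knob, a round post 18 mm in diameter, 35 mm long, along the cradle's z (it leans 30 deg too), from cradle z = 82 to 117 mm. This point lies on its axis at cradle x = 0, z = 100 mm, y = 150 mm when home, 190 mm when out; axes as the cradle's. 27 mm free between knob and guide block at home.
- grey_template: loose bystander, to be left where it stands: grey template of the same shape and size with a BLUE tab, upright in another rack slot. Origin: middle of its bottom edge.
- dark_template: loose bystander, to be left where it stands: dark wood template of the same shape and size with a WHITE tab, upright in another rack slot. Origin: middle of its bottom edge.
- glue: loose bystander, to be left where it stands: white glue bottle with an orange cap, 54 mm in diameter, 170 mm tall, beside the holder at the end away from the knob. Origin: centre of the underside.
- mallet: loose bystander, to be left where it stands: wooden mallet lying down, head 60 x 110 x 60 mm at the +x end, handle 24 mm thick, 255 mm long in all. Origin: on the bench under the middle of the handle.
- cork_block: loose bystander, to be left where it stands: cork sanding block 60 x 110 x 30 mm in front of the holder. Origin: centre of the underside.
- wax_tin: loose bystander, to be left where it stands: low round brass tin with a pale top, 64 mm in diameter, 35 mm tall, behind the bolt knob. Origin: centre of the underside.
- pencil_pot: loose bystander, to be left where it stands: blue pot, 66 mm in diameter, 90 mm tall, pencils standing to about 155 mm, behind the holder. Origin: centre of the underside.
- tape_measure: loose bystander, to be left where it stands: yellow tape measure 65 x 32 x 65 mm, standing behind the holder and rack. Origin: centre of the underside.
Not all that is in view belongs to the job. What is shaped like the template but turquoise is not meant.

How it is judged (in metres and radians):
On the way, in this order (a step that is already met when the one before it is completed fails the run):
1. the bolt is out at its stop, the template still in the rack (value of joint bolt above 0.037 m and distance of template from where it was at the start of the episode below 0.03 m), for 0.2 s.
2. the template is fully home in the slanted slot, the bolt still parked out (z of template in the frame of cradle between -0.004 and 0.004 m and x of template in the frame of cradle between -0.004 and 0.004 m and y of template in the frame of cradle between -0.006 and 0.006 m and angle between template's own z axis and vertical below 0.7 rad and angle between the x axis of template and the x axis of cradle, either way round below 0.08 rad and angle between the z axis of template and the z axis of cradle, either way round below 0.08 rad and value of joint bolt above 0.035 m), for 0.2 s.
3. the bolt is home over the seated template (z of template in the frame of cradle between -0.004 and 0.004 m and x of template in the frame of cradle between -0.004 and 0.004 m and y of template in the frame of cradle between -0.006 and 0.006 m and angle between template's own z axis and vertical below 0.7 rad and angle between the x axis of template and the x axis of cradle, either way round below 0.08 rad and angle between the z axis of template and the z axis of cradle, either way round below 0.08 rad and value of joint bolt below 0.003 m), for 0.2 s.
At the end, for the whole second after the job is handed in: The plywood template rests fully home and still in the slanted slot, tab up (within 4 mm of the floor and across the slot, 6 mm along it, square to 0.08 rad), the bolt is within 3 mm of home over its shoulder, and every bystander is within 30 mm of its start (all of step 3 and linear speed of template below 0.01 m/s and distance of each of grey_template, dark_template, glue, mallet, cork_block, wax_tin, pencil_pot, tape_measure from where it was at the start of the episode below 0.03 m); the robot touches nothing.
It fails at once if one of the other two templates is shifted more than 30 mm or tipped over (distance of any of grey_template, dark_template from where it was at the start of the episode above 0.03 m or angle between any of grey_template, dark_template's own z axis and vertical above 0.4 rad).
It fails at once if the glue bottle or the pencil pot is shifted more than 30 mm or tipped over (distance of any of glue, pencil_pot from where it was at the start of the episode above 0.03 m or angle between any of glue, pencil_pot's own z axis and vertical above 0.4 rad).
It fails at once if the mallet, cork block, wax tin or tape measure is shifted more than 30 mm or tipped over (distance of any of mallet, cork_block, wax_tin, tape_measure from where it was at the start of the episode above 0.03 m or angle between any of mallet, cork_block, wax_tin, tape_measure's own z axis and vertical above 0.4 rad).
It also fails if it takes over 61 s, if anything falls off the work surface, if the arm or the gripper's body presses on something with over 40 N, if the wrist force passes 120 N, or if a joint passes its speed limit or range.

## Robot

A 6-joint arm with a two-finger parallel gripper is mounted at the origin on the work surface. World frame = base frame: x ahead of the robot, y to its left, z up, the work surface at z = 0. Lengths are in mm, angles in degrees, forces in N, time in s.
With the tool pointing down it reaches from about 300 to 850 mm from the base axis. Payload 4.2 kg.
Tool frame: the origin (TCP) lies midway between the tips of the shut fingers; the grasp point (between the pads) lies 19 mm behind it (env.hold_point_z is the z of the grasp point in the tool frame, in mm); z points along the fingers, y is the direction in which the jaws open and shut (so a half turn about z gives the same grasp; the last joint's range is limited). The gripper opens to 91 mm and grips with 3 to 60 N. Pads are 32 mm wide; open, the fingers measure 118 mm over their backs; the gripper's body (76 mm by 178 mm) begins 60 mm behind the grasp point.
Start: joints at [65.947, 18.312, 89.639, -0, 72.044, -1.146], TCP at [223.813, 529.67, 213.976] pointing down, gripper open.
Joint ranges: [-177.97, 177.97], [-48.28, 115.42], [12.27, 149.76], [-77.06, 257.06], [2.81, 150.46], [-146.56, 146.56]. Speed limits (degrees/s): [147.25, 147.25, 180, 180, 180, 180].

## Interface

Orientations are given as [roll, pitch, yaw] about the fixed x, y, z axes, in that order (R = Rz(yaw) Ry(pitch) Rx(roll)).
In Python, from workcell import env, grab_frame, camera_params, spotter gives the robot as it stands. The module is installed in compiled form; this text tells all that it offers.
- The arm moves only by the shell command python3 -m jog 'ROWS' [FORCE]. ROWS is text: rows parted by semicolons, each of 7 numbers parted by spaces: the turn, a rotation vector about the world's x, y, z in units of 5 degrees (1.0 is 5 degrees), then the shift along the world's x, y, z in units of 25 mm (1.0 is 25 mm), then the opening, from 0 (shut) to 1 (fully open). A call has 1 to 5 rows; each row is the pose to reach, as a shift and turn from the pose commanded when the call began; what a row does not reach only later rows make up. A row lasts 1/8 s, in which the tool goes at most 62.5 mm and 10.7 degrees, less where a joint would pass 70% of its speed; a pose out of reach is approached as far as the arm can. A call with a gripper value outside its range is refused whole. The fingers move at their own pace and stop on an object; FORCE is the grip in N (left out, the last holds). Time passes only in rows, so rows that repeat a pose let the fingers close. It gives the time, the measured TCP pose, the force and the opening at its end, in the units of the state.
- env.state(): the state, without advancing time (a new reading comes with each control period).
- grab_frame(name): name is "scene" or "side" or "wrist"; returns the picture (420x560x3 uint8, red, green, blue); there is no depth.
- camera_params(name): a dict with "K" (3x3 intrinsics, pixels), "rvec" (rotation vector, rad) and "tvec" (3), from world to camera coordinates, as OpenCV has them. Camera axes: x right, y down, z forward; pixel columns grow to the right and rows downward; lengths in mm; the calibration is good to about 2 mm. A picture is of the moment at which its call begins: read the wrist's pose just before it. camera_params takes no time and is no camera call; for the wrist camera it gives the pose at the moment of the call.
- env.job_done(): hands the job in, once; it reports no verdict.
Trained networks look in the newest picture that a camera, given by its name, has taken for a name from the list of things; names that differ only in an ending like _2 or _b are one class to them, and where a whole thing is asked for, a point or a joint stands for the part that bears it (a point fixed in the world has none). Each returns a list of dicts, best first, with "conf" (0 to 1); they miss things now and then, are a little off and sometimes report something else, mostly with a low value. They report only what shows in the picture. A call takes as long as a camera call. They do not tell look-alikes from the thing itself.
- spotter.look_for(query, camera): "box" ([left, top, width, height] in pixels, round what is visible of it).
- spotter.trace(query, camera): "region" (420x560 bool, what is visible of it) and "box" ([left, top, width, height] in pixels, round what is visible of it).
The state is a dict: "time_s": time; "qpos": joint angles; "qvel": joint speeds; "effort": joint torques, N m; "ee_pos": TCP position; "ee_rot": TCP orientation; "force": force on the tool from outside, world axes, zero at the start; "torque": the same for the moment, N m; "gripper_width": finger opening in mm.
Only numpy, scipy, OpenCV 4.12 (cv2) and the standard library are available. Lean on these libraries where they do the work, as an engineer would, in place of code of your own. Each camera call takes 0.05 s, during which the arm holds its last target. There are 200 camera calls.

## Working session

There is one attempt and no reset: what is moved stays moved. The work goes in short steps, Python scripts to look and compute and a shell command to move; the robot and the scene stay as the last step left them, time stands still between calls to the robot, and variables do not carry over. Pictures are saved under pics/ and viewed, about 8 in all and at most 12, crops included, and the job is handed in when it is done.

```bash
mkdir -p pics; cat > h.py <<'E'
import numpy as np, cv2
from workcell import env, grab_frame, camera_params, spotter
def save(img,fn): cv2.imwrite('pics/'+fn,cv2.cvtColor(np.ascontiguousarray(img),cv2.COLOR_RGB2BGR))
def cam(n):
    p=camera_params(n); R=cv2.Rodrigues(np.array(p['rvec'],float))[0]; return np.array(p['K'],float),R,np.array(p['tvec'],float).ravel()
def proj(P,n):
    K,R,t=cam(n); q=(np.atleast_2d(P)@R.T+t)@K.T; return q[:,:2]/q[:,2:]
def ray(uv,n,z):
    K,R,t=cam(n); d=R.T@np.linalg.inv(K)@np.array([uv[0],uv[1],1.]); c=-R.T@t; return c+d*(z-c[2])/d[2]
E
python3 - <<'E'
from h import *
a=grab_frame('scene'); 
b=grab_frame('side')
save(a,'scene0.png'); save(b,'side0.png')
for n in ['scene','side']:
    K,R,t=cam(n); print(n,-R.T@t,R[2])
    for q in ['template','rack','cradle','knob','grey_template','dark_template']:
        print(q,[(np.round(d['box']).tolist(),round(d['conf'],2)) for d in spotter.look_for(q,n)][:4])
print(env.state())
E
```

```text
scene [ 871.01433393 -749.92590908  742.16299848] [-0.34560709  0.69203562 -0.63375267]
template [([102.0, 248.0, 64.0, 43.0], 0.91), ([275.0, 338.0, 28.0, 81.0], 0.91), ([192.0, 285.0, 60.0, 35.0], 0.56)]
rack [([184.0, 260.0, 94.0, 86.0], 0.85), ([299.0, 133.0, 49.0, 45.0], 0.45)]
cradle [([294.0, 148.0, 51.0, 81.0], 0.63)]
knob [([319.0, 148.0, 23.0, 30.0], 0.62), ([193.0, 283.0, 58.0, 40.0], 0.62), ([296.0, 148.0, 47.0, 80.0], 0.52)]
grey_template [([208.0, 243.0, 61.0, 36.0], 0.93), ([296.0, 148.0, 49.0, 78.0], 0.29)]
dark_template [([202.0, 263.0, 62.0, 35.0], 0.8), ([262.0, 186.0, 31.0, 29.0], 0.42)]
side [  21.88536221 -704.01822735  714.64986606] [ 0.48817146  0.64405584 -0.58896579]
template [([341.0, 266.0, 40.0, 59.0], 0.71), ([271.0, 190.0, 17.0, 60.0], 0.67), ([403.0, 257.0, 70.0, 38.0], 0.63), ([266.0, 320.0, 5.0, 90.0], 0.61)]
rack [([284.0, 255.0, 104.0, 91.0], 0.72)]
cradle [([222.0, 157.0, 53.0, 59.0], 0.6), ([282.0, 258.0, 109.0, 91.0], 0.16)]
knob [([218.0, 151.0, 26.0, 30.0], 0.53)]
grey_template [([295.0, 246.0, 38.0, 49.0], 0.94)]
dark_template [([316.0, 257.0, 39.0, 53.0], 0.84)]
{'time_s': 0.7, 'qpos': array([ 6.59477170e+01,  1.83089516e+01,  8.96395594e+01,  7.30351874e-04,
        7.20429443e+01, -1.14669224e+00]), 'qvel': array([-0.05033397, -0.01823214, -0.03481826, -0.06663224, -0.00753408,
        0.10100681]), 'effort': array([ 3.18072598e-04, -4.12231529e+01, -2.32191575e+01,  7.27975555e-02,
        3.78679333e-02, -2.33687041e-05]), 'ee_pos': array([223.8064605 , 529.67157874, 214.00171198]), 'ee_rot': array([ 1.79991443e+02, -5.23672833e-04,  1.57094184e+02]), 'force': array([-0.05412861, -0.84886397,  0.69389478]), 'torque': array([-0.01503598, -0.0186451 ,  0.02432491]), 'gripper_width': 91.5217214098422}
```

View pics/scene0.png

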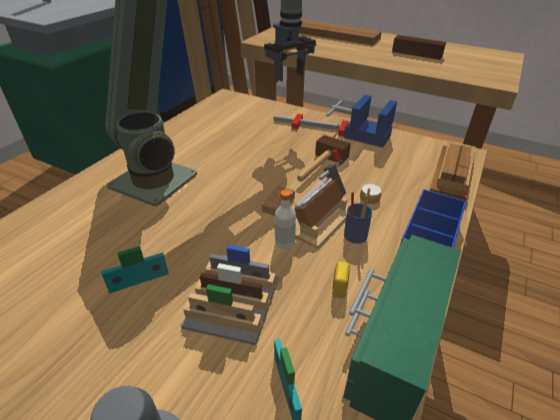

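View pics/side0.png

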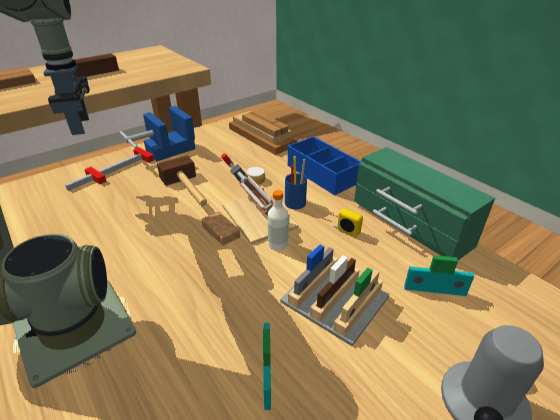

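The scene picture shows the plywood template with the green tab in the nearest rack slot at scene (219,296) and side (363,282). Its look-alikes are the turquoise plates at scene (130,258) and (288,365), side (443,264) and (267,345). The red knob is near scene (336,155), side (226,158). I choose the one in the rack.

```bash
python3 - <<'E'
from h import *
out={}
img={n:grab_frame(n) for n in ['scene','side']}
def blobs(im,lo,hi,roi):
    h=cv2.cvtColor(im,cv2.COLOR_RGB2HSV); m=cv2.inRange(h,lo,hi); k=np.zeros_like(m);x,y,w,hh=roi;k[y:y+hh,x:x+w]=255;m&=k
    n,l,s,c=cv2.connectedComponentsWithStats(m); i=1+np.argmax(s[1:,4]); return c[i],s[i].tolist()
def tri(a,b):
    Ps=[]
    for n in ['scene','side']:
        K,R,t=cam(n); Ps.append(K@np.c_[R,t])
    X=cv2.triangulatePoints(Ps[0],Ps[1],np.array(a,float).reshape(2,1),np.array(b,float).reshape(2,1)); return (X[:3]/X[3]).ravel().round(1)
g=[blobs(img['scene'],(45,90,30),(75,255,255),(195,275,50,40)),blobs(img['side'],(45,90,30),(75,255,255),(345,260,35,45))]
r=[blobs(img['scene'],(0,150,70),(6,255,255),(322,140,30,30)),blobs(img['side'],(0,150,70),(6,255,255),(210,145,25,30))]
o=[blobs(img['scene'],(5,150,120),(16,255,255),(270,180,30,30)),blobs(img['side'],(5,150,120),(16,255,255),(262,180,30,30))]
bl=[blobs(img['scene'],(110,120,60),(130,255,255),(215,235,50,40)),blobs(img['side'],(110,120,60),(130,255,255),(295,235,40,45))]
for n,z in [('green',g),('knob',r),('cap',o),('blue',bl)]: print(n,z,tri(z[0][0],z[1][0]))
# crops
a=cv2.resize(img['scene'][125:345,175:395],(590,590),interpolation=cv2.INTER_CUBIC)
save(a,'crop0.png')
E
```

```text
green [(array([219.12980769, 294.00961538]), [206, 284, 27, 21, 416]), (array([362.46503497, 281.72727273]), [354, 268, 18, 28, 286])] [ 515.5 -348.3   98.7]
knob [(array([335.84722222, 154.625     ]), [332, 149, 9, 12, 72]), (array([225.80701754, 158.40350877]), [221, 154, 10, 10, 57])] [537.  225.6 132.9]
cap [(array([285.25, 192.4 ]), [280, 189, 11, 7, 60]), (array([277.27173913, 194.08695652]), [273, 189, 10, 11, 92])] [514.1 -57.  166.2]
blue [(array([237.65263158, 248.72631579]), [227, 245, 22, 9, 95]), (array([318. , 246.2]), [316, 245, 5, 4, 5])] [ 492.2 -236.9  126.7]
```

View pics/crop0.png

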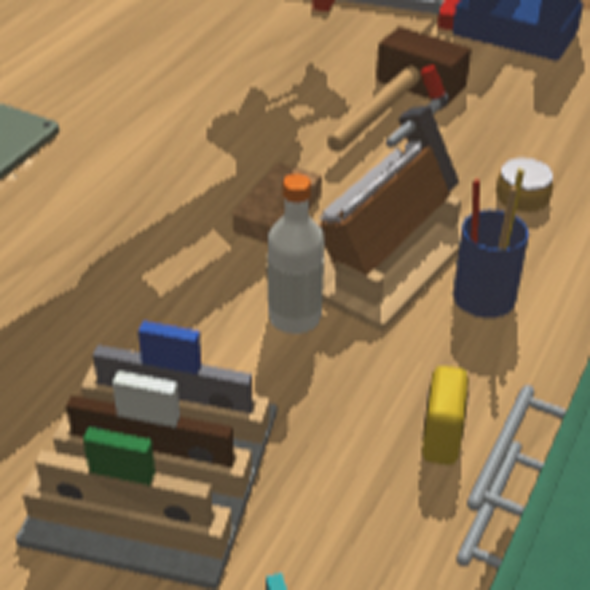

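The crop confirms the choice: the green tab sits on a plywood plate in the nearest slot, at crop (120,455), with the dark/white and grey/blue plates behind it. The knob is at crop (432,82), and the mallet lies just behind it.

```bash
python3 - <<'E'
from h import *
K,R,t=cam('wrist'); s=env.state(); 
from scipy.spatial.transform import Rotation as Ro
T=Ro.from_euler('xyz',s['ee_rot'],degrees=True).as_matrix()
print(K, 'cam pos in tool',T.T@(-R.T@t-s['ee_pos']),'axes in tool (cols x,y,z)',(T.T@R.T).round(3)); print(T.round(2))
E
python3 -m jog '0 0 0 1 -2 2 1;0 0 0 3 -4 4 1;0 0 0 5 -6 6 1;0 0 0 6 -8 7 1;0 0 0 7 -10 7.5 1'
```

```text
[[300.78768617   0.         280.53864953]
 [  0.         300.78768617 207.60786849]
 [  0.           0.           1.        ]] cam pos in tool [  74.88647402   -0.33882795 -170.24041149] axes in tool (cols x,y,z) [[-0.    -0.964 -0.264]
 [ 1.     0.    -0.001]
 [ 0.001 -0.264  0.964]]
[[-0.92  0.39  0.  ]
 [ 0.39  0.92  0.  ]
 [ 0.    0.   -1.  ]]
time_s: 1.42
ee_pos: [376.0, 319.0, 384.6]
ee_rot: [179.9, 0.1, 157.1]
force: [0.9, 0.2, -1.5]
gripper_width: 90.9
```

```bash
python3 -m jog '0 0 4.6 1 -2 -0.5 1;0 0 4.6 2 -4 -1 1;0 0 4.6 3 -6 -1 1;0 0 4.6 3.6 -7 -1 1;0 0 4.6 3.6 -7 -1 1'; python3 - <<'E'
from h import *
s=env.state();print(s['ee_pos'],s['ee_rot'],s['qpos'].round(1)); im=grab_frame('wrist'); K,R,t=cam('wrist'); np.savez('w1.npz',im=im,K=K,R=R,t=t)
save(cv2.resize(im,(800,600),interpolation=cv2.INTER_CUBIC),'w1.png')
E
```

```text
time_s: 2.05
ee_pos: [465.6, 143.7, 357.9]
ee_rot: [-180.0, -0.0, 179.9]
force: [-0.6, -0.0, -0.0]
gripper_width: 91.0
[465.62609453 143.65384246 357.88859204] [-1.79998580e+02 -1.25984161e-02  1.79880346e+02] [ 15.8   6.9  84.4   0.   88.8 -74.1]
```

View pics/w1.png

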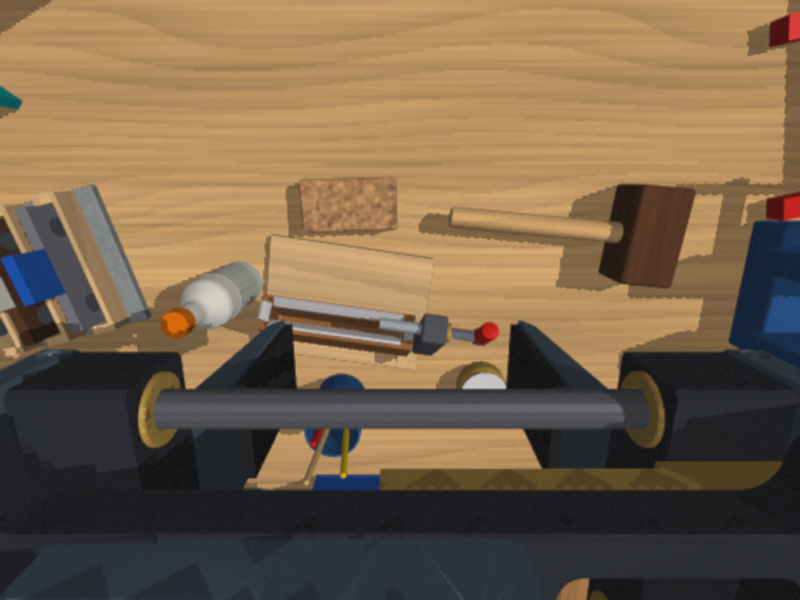

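The wrist view shows the holder with its near plinth edge from view (268,236) to (433,258), the lips around (265–415, 300–350), the guide block at (431,333) and the knob at (488,332). The glue is at the left, the wax tin at (482,378) and the pencil pot at (335,400).

```bash
cat >> h.py <<'E'
def cradleT(x,y,psi):
    c,s=np.cos(psi),np.sin(psi); Rz=np.array([[c,-s,0],[s,c,0],[0,0,1]])
    th=-np.pi/6; Ry=np.array([[np.cos(th),0,np.sin(th)],[0,1,0],[-np.sin(th),0,np.cos(th)]])
    return Rz@Ry, np.array([x,y,45.])
E
python3 - <<'E'
from h import *
d=np.load('w1.npz'); im,K,R,t=d['im'],d['K'],d['R'],d['t']
def ry(uv,z):
    dd=R.T@np.linalg.inv(K)@np.array([uv[0],uv[1],1.]); c=-R.T@t; return c+dd*(z-c[2])/dd[2]
A=ry((268*.7,236*.7),12);B=ry((433*.7,258*.7),12); print(A,B,np.linalg.norm(A-B))
psi=np.arctan2(-(B-A)[0],(B-A)[1]); print('psi',np.degrees(psi))
h=cv2.cvtColor(im,cv2.COLOR_RGB2HSV); m=cv2.inRange(h,(0,170,70),(6,255,255)); m[:, :310]=0;m[:,370:]=0;m[:210]=0;m[250:]=0
n,l,s,c=cv2.connectedComponentsWithStats(m); print(s[1:],c[1:])
i=1+np.argmax(s[1:,4]); M=ry(c[i],135); print('knob',M)
Rc,_=cradleT(0,0,psi); o=M-Rc@[0,150,105]; print('cradle',o,Rc.round(3))
save(cv2.resize(im[150:265,160:370],(800,438),interpolation=cv2.INTER_CUBIC),'w1c.png')
E
```

```text
[455.90589646 -14.70958566  12.        ] [482.69600005 183.69716175  12.        ] 200.20726027322195
psi -7.6899204667785535
[[333 226  16  15 169]] [[340.66272189 232.69822485]]
knob [533.79056454 227.88877673 135.        ]
cradle [565.74664192  72.21264137  44.0673326 ] [[ 0.858  0.134 -0.496]
 [-0.116  0.991  0.067]
 [ 0.5    0.     0.866]]
```

View pics/w1c.png

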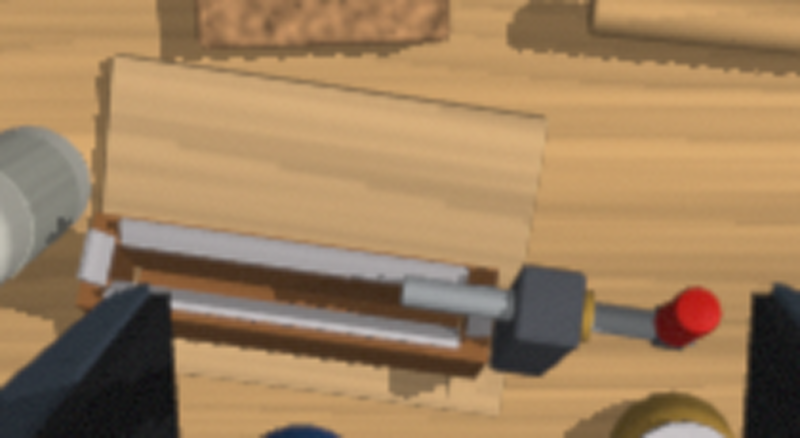

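```bash
python3 - <<'E'
from h import *
from scipy.optimize import least_squares
d=np.load('w1.npz'); im,K,R,t=d['im'],d['K'],d['R'],d['t']
def pj(P): q=(np.atleast_2d(P)@R.T+t)@K.T; return q[:,:2]/q[:,2:]
cr=lambda u,v:np.array([160+u*210/800-.37,150+v*115/438-.37])
obs=[cr(692,312),cr(404,291),cr(522,266),cr(585,276),cr(118,56),cr(545,116)]
loc=[(0,150,117),(0,45,76),(-15,88,88),(-15,114,88)]
def f(p):
    Rc,o=cradleT(*p[:3]); P=[o+Rc@l for l in loc]
    c,s=np.cos(p[2]),np.sin(p[2]); 
    for yy in (-100,100): P.append([p[0]+c*p[3]-s*yy,p[1]+s*p[3]+c*yy,12])
    return (pj(np.array(P))-np.array(obs)).ravel()
r=least_squares(f,[566,72,-.134,-100],loss='soft_l1'); print(r.x,np.degrees(r.x[2])); print(r.fun.reshape(-1,2).round(1))
Rc,o=cradleT(*r.x[:3]); np.savez('cr.npz',R=Rc,o=o,p=r.x)
print(Rc.round(3),'knob',o+Rc@[0,150,100])
# check vs scene/side
for n in ['scene','side']: print(n,proj(o+Rc@[0,150,101],n))
# tool target: tool z=-zc ; jaws along yc.
from scipy.spatial.transform import Rotation as Ro
s=env.state();T=Ro.from_euler('xyz',s['ee_rot'],degrees=True).as_matrix()
for sg in (1,-1):
  Y=sg*Rc[:,1];Z=-Rc[:,2];G=np.c_[np.cross(Y,Z),Y,Z]
  print('rotvec/5',np.degrees(Ro.from_matrix(G@T.T).as_rotvec())/5)
  for zz in (100,175):
    tcp=o+Rc@[0,150,zz]+19*Z; print(zz,tcp,(tcp-s['ee_pos'])/25)
E
```

```text
[ 5.64677422e+02  7.15835487e+01 -1.43461070e-01 -9.75002698e+01] -8.219713807274056
[[ 1.6  0.1]
 [-0.8  0.8]
 [-0.7 -0.3]
 [ 0.6 -0.5]
 [-2.4 -0.3]
 [ 0.9  0.4]]
[[ 0.857  0.143 -0.495]
 [-0.124  0.99   0.071]
 [ 0.5    0.     0.866]] knob [536.63648884 227.19108732 131.60254038]
scene [[335.71624615 154.6083033 ]]
side [[225.20844057 158.19902835]]
rotvec/5 [-0.43924753 -5.99396355 -1.60450621]
100 [546.03889627 225.83287728 115.14805771] [ 3.23999066  3.24026609 -9.71438966]
175 [508.9241301  231.19423272 180.09996299] [ 1.75540001  3.45472031 -7.11631345]
rotvec/5 [-8.89973374  0.62966555 33.24115504]
100 [546.03889627 225.83287728 115.14805771] [ 3.23999066  3.24026609 -9.71438966]
175 [508.9241301  231.19423272 180.09996299] [ 1.75540001  3.45472031 -7.11631345]
```

```bash
python3 -m jog '-0.11 -1.5 -0.4 0.5 1 -1.8 0.45;-0.22 -3 -0.8 0.9 2 -3.6 0.45;-0.33 -4.5 -1.2 1.4 3 -5.4 0.45;-0.44 -6 -1.6 1.76 3.45 -7.1 0.45;-0.44 -6 -1.6 1.76 3.45 -7.1 0.45' 50; python3 - <<'E'
from h import *
from scipy.spatial.transform import Rotation as Ro
s=env.state(); d=np.load('cr.npz');R,o=d['R'],d['o']
T=Ro.from_euler('xyz',s['ee_rot'],degrees=True).as_matrix(); print((R.T@T).round(3),R.T@(s['ee_pos']-o),s['qpos'].round(1))
im=grab_frame('wrist'); save(im,'w2.png'); print('knob top px',proj(o+R@[0,150,117],'wrist'),spotter.look_for('knob','wrist')[:1])
h=cv2.cvtColor(im,cv2.COLOR_RGB2HSV); m=cv2.inRange(h,(0,170,70),(6,255,255));n,l,s,c=cv2.connectedComponentsWithStats(m);print(s[1:],c[1:])
E
```

```text
time_s: 2.72
ee_pos: [505.5, 232.8, 177.1]
ee_rot: [-179.7, 29.8, 172.3]
force: [-0.3, -0.4, 0.0]
gripper_width: 44.0
[[-1.    -0.008 -0.003]
 [-0.008  1.    -0.001]
 [ 0.003 -0.001 -1.   ]] [ -4.67629742 151.13234854 155.22018633] [ 35.5   9.4 115.  -33.8  38.3 -22.9]
knob top px [[279.39312519 237.374204  ]] [{'box': [157.4, 211.8, 133.5, 35.2], 'conf': 0.95}]
[[268 214  22  33 555]] [[278.79279279 230.57837838]]
```

View pics/w2.png

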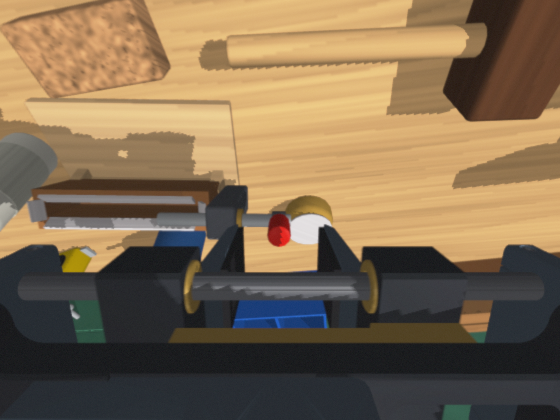

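The knob shows at (279,231), with its top at about (279,236), 1 px from where the model puts it. It lies centred between the fingers.

```bash
cat >> h.py <<'E'
from scipy.spatial.transform import Rotation as Ro
def rep():
    s=env.state(); d=np.load('cr.npz');R,o=d['R'],d['o']
    T=Ro.from_euler('xyz',s['ee_rot'],degrees=True).as_matrix()
    print('t',s['time_s'],'tcp in cradle',(R.T@(s['ee_pos']-o)).round(1),'tool axes',(R.T@T).round(3).tolist(),'F',(R.T@s['force']).round(1),'w',round(s['gripper_width'],1))
    return s,R,o,T
E
python3 -m jog '0 0 0 0.7 -0.1 -1.1 0.45;0 0 0 0.7 -0.1 -1.1 0.45'; python3 -c "from h import *;rep()"
```

```text
time_s: 3.08
ee_pos: [526.3, 229.0, 152.4]
ee_rot: [-179.8, 30.0, 171.9]
force: [-0.8, -1.0, 0.2]
gripper_width: 41.4
t 3.075 tcp in cradle [  1.4 150.3 123.3] tool axes [[-1.0, -0.002, -0.001], [-0.002, 1.0, -0.002], [0.001, -0.002, -1.0]] F [-0.5 -1.1  0.5] w 41.4
```

```bash
python3 -m jog '0 0 0 0.4 -0.06 -0.8 0.45;0 0 0 0.62 -0.09 -1.2 0.45;0 0 0 0.62 -0.09 -1.2 0.1;0 0 0 0.62 -0.09 -1.2 0.1;0 0 0 0.62 -0.09 -1.2 0.1' 50;  python3 -c "from h import *;rep()"; python3 -m jog '0 0 0 0.06 0.4 0 0.1;0 0 0 0.12 0.8 0 0.1;0 0 0 0.18 1.2 0 0.1;0 0 0 0.235 1.62 0 0.1;0 0 0 0.235 1.62 0 0.1';python3 -c "from h import *;rep()"
```

```text
time_s: 3.7
ee_pos: [541.9, 225.7, 123.9]
ee_rot: [-179.8, 30.1, 172.0]
force: [-0.1, -4.5, 2.4]
gripper_width: 16.8
t 3.7 tcp in cradle [  0.9 149.3  90.6] tool axes [[-1.0, -0.003, 0.002], [-0.003, 1.0, -0.003], [-0.002, -0.003, -1.0]] F [ 1.7 -4.4  1.8] w 16.8
time_s: 4.32
ee_pos: [547.9, 265.3, 123.8]
ee_rot: [-179.5, 30.1, 172.0]
force: [-1.0, -10.4, 7.7]
gripper_width: 17.0
t 4.325 tcp in cradle [  1.  189.4  90.5] tool axes [[-1.0, -0.004, 0.002], [-0.004, 1.0, -0.006], [-0.002, -0.006, -1.0]] F [  4.3 -10.4   6.4] w 17.0
```

```bash
python3 -m jog '0 0 0 0 0 0 0.45;0 0 0 0 0 0 0.45;0 0 0 -0.75 0.1 1.3 0.45;0 0 0 -1.5 0.21 2.6 0.45;0 0 0 -1.5 0.21 2.6 0.45';  python3 - <<'E'
from h import *
s,R,o,T=rep(); im=grab_frame('wrist'); h=cv2.cvtColor(im,cv2.COLOR_RGB2HSV); m=cv2.inRange(h,(0,170,70),(6,255,255));n,l,q,c=cv2.connectedComponentsWithStats(m);print(q[1:])
for y in (150,170,180,190): print(y,proj([o+R@[0,y,117]],'wrist'))
sd=grab_frame('side');h=cv2.cvtColor(sd,cv2.COLOR_RGB2HSV); m=cv2.inRange(h,(0,150,70),(6,255,255));m[:,260:]=0;m[:,200:210]=0
n,l,q,c=cv2.connectedComponentsWithStats(m);print(q[1:],c[1:],proj([o+R@[0,190,101]],'side'))
# rack wrist view move to come
E
```

```text
time_s: 4.95
ee_pos: [510.7, 274.3, 190.7]
ee_rot: [179.8, 30.3, 171.9]
force: [-0.1, 0.0, -0.4]
gripper_width: 40.8
t 4.95 tcp in cradle [  1.5 192.9 167.4] tool axes [[-1.0, -0.002, 0.004], [-0.002, 1.0, 0.005], [-0.004, 0.005, -1.0]] F [-0.3  0.  -0.3] w 40.8
[[266 203  20  29 480]
 [100 301   6  11  48]]
150 [[226.13147911 225.62294131]]
170 [[252.14184905 225.67107076]]
180 [[265.14346068 225.69512887]]
190 [[278.14269095 225.71918258]]
[[134 148  20  15 148]
 [216 148  10  11  58]
 [ 85 167  21  17 182]] [[143.97297297 154.43918919]
 [220.68965517 152.67241379]
 [ 95.74725275 174.84615385]] [[220.04086261 152.66249552]]
```

The bolt is parked out: the knob reads within about 2 mm of 190 mm in both views. On to the rack.

```bash
python3 -m jog '0.1 1.4 0.4 -0.8 0 2 0.45;0.2 2.8 0.8 -1.5 -2 3.5 0.45;0.3 4.2 1.2 -1.6 -4.4 5 0.45;0.44 6 1.6 -1.6 -6.8 5 0.45;0.44 6 1.6 -1.6 -9.2 5 0.45'; python3 -m jog '0 0 0 0 -2.4 0 0.45;0 0 0 0 -4.8 0 0.45;0 0 0 0 -7.2 0 0.45;0 0 0 0 -9.6 0 0.45;0 0 0 0 -12 0 0.45';python3 -m jog '0 0 0 0 -2 0 0.45;0 0 0 0 -3.6 0 0.45;0 0 0 0 -3.6 0 0.45'
python3 - <<'E'
from h import *
s=env.state();print(s['ee_pos'],s['ee_rot'],s['qpos'].round(1)); im=grab_frame('wrist'); K,R,t=cam('wrist'); np.savez('w3.npz',im=im,K=K,R=R,t=t)
h=cv2.cvtColor(im,cv2.COLOR_RGB2HSV); m=cv2.inRange(h,(45,90,30),(75,255,255));n,l,q,c=cv2.connectedComponentsWithStats(m)
for i in range(1,n):
    if q[i,4]>100: print(q[i],c[i],ray(c[i],'wrist',115))
save(cv2.resize(im,(800,600),interpolation=cv2.INTER_CUBIC),'w3.png')
E
```

```text
time_s: 5.68
ee_pos: [472.8, 45.4, 311.7]
ee_rot: [-180.0, -0.1, 180.0]
force: [1.0, -1.5, -0.6]
gripper_width: 40.9
time_s: 6.3
ee_pos: [470.1, -254.4, 311.1]
ee_rot: [179.9, -0.1, -180.0]
force: [0.4, 0.2, 0.1]
gripper_width: 40.7
time_s: 6.68
ee_pos: [469.8, -344.8, 310.1]
ee_rot: [179.9, -0.2, 179.8]
force: [0.3, 0.8, -0.1]
gripper_width: 40.9
[ 469.84998706 -344.7936124   310.05689653] [179.89338236  -0.19777356 179.84314266] [ -37.4   16.8   78.2   -0.    85.3 -127.2]
[260   0  41  35 791] [281.33375474  13.69279393] [ 278.93214877 -341.81253339  115.        ]
[268 199  19  45 476] [277.4012605  220.87815126] [ 512.1126291  -346.94946792  115.        ]
```

View pics/w3.png

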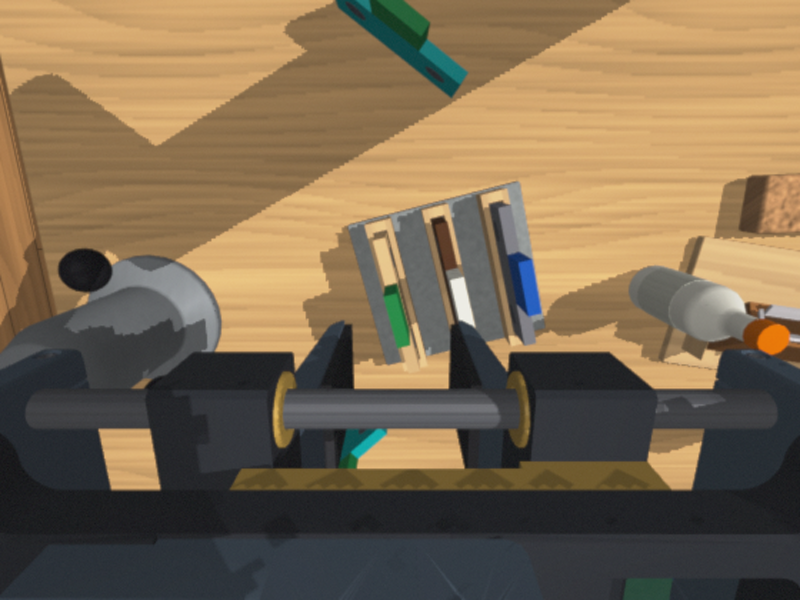

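The view shows the rack's near edge from (350,228) to (518,183). The green tab is at (396,317) on the plywood plate, and the white and blue tabs are to its right. The turquoise look-alike lies off at (400,40).

```bash
python3 - <<'E'
from h import *
from scipy.optimize import minimize
d=np.load('w3.npz'); im,K,R,t=d['im'],d['K'],d['R'],d['t']
def ry(uv,z):
    dd=R.T@np.linalg.inv(K)@np.array([uv[0],uv[1],1.]); c=-R.T@t; return c+dd*(z-c[2])/dd[2]
A=ry((350*.7,228*.7),12);B=ry((518*.7,183*.7),12);v=B-A;print(A,B,np.linalg.norm(v),'rack yaw',np.degrees(np.arctan2(-v[0],v[1])))
h=cv2.cvtColor(im,cv2.COLOR_RGB2HSV); m=cv2.inRange(h,(45,90,30),(75,255,255));m[:100]=0;S=8
m=m[190:260,255:300]; M=cv2.resize(m,None,fx=S,fy=S,interpolation=cv2.INTER_NEAREST)>0
def hull(p):
    c,s=np.cos(p[2]),np.sin(p[2]); P=np.array([[p[0]+c*a-s*b,p[1]+s*a+c*b,z] for a in(-25,25) for b in (-6,6) for z in (79,118)])
    q=(P@R.T+t)@K.T;q=q[:,:2]/q[:,2:]; q=(q-[255,190]+.5)*S
    z=np.zeros(M.shape,np.uint8); cv2.fillConvexPoly(z,cv2.convexHull(np.round(q).astype(np.int32)),1); return z>0
f=lambda p:-(hull(p)&M).sum()/(hull(p)|M).sum()
best=None
for a0 in (.1,.26):
    r=minimize(f,[512,-347,a0],method='Nelder-Mead',options=dict(initial_simplex=[[512,-347,a0],[520,-347,a0],[512,-340,a0],[512,-347,a0+.15]]))
    if best is None or r.fun<best.fun:best=r
print(best.x,np.degrees(best.x[2]),best.fun)
c=np.array([*best.x[:2]]); s=env.state()
print('delta/25',(c-s['ee_pos'][:2])/25)
E
```

```text
[ 445.35949592 -397.68077735   12.        ] [ 398.42543329 -218.81616493   12.        ] 184.9198632118005 rack yaw 14.702940044747136
[ 5.16459401e+02 -3.46908390e+02  2.39486934e-01] 13.721590554951016 -0.9332688588007737
delta/25 [ 1.85948201 -0.15632006]
```

```bash
python3 -m jog '0 0 1.4 1 -0.1 -1 0.45;0 0 2.85 1.86 -0.15 -3 0.45;0 0 2.85 1.86 -0.15 -5 0.45;0 0 2.85 1.86 -0.15 -6.8 0.45;0 0 2.85 1.86 -0.15 -6.8 0.45'
python3 - <<'E'
from h import *
s=env.state();print(s['ee_pos'],s['ee_rot'],s['qpos'].round(1)); im=grab_frame('wrist')
c,q=np.cos(.25),np.sin(.25)
P=np.array([[516.5+c*a-q*b,-347+q*a+c*b,118] for a,b in((-25,-6),(-25,6),(25,6),(25,-6))]); px=proj(P,'wrist');print(px.round(0).tolist())
im=im.copy(); cv2.polylines(im,[np.round(px).astype(np.int32)],True,(255,0,0),1); save(cv2.resize(im[150:300,180:380],(800,600)),'w4.png')
E
```

```text
time_s: 7.35
ee_pos: [514.7, -342.8, 139.0]
ee_rot: [179.6, -0.4, -165.6]
force: [0.8, 0.3, 1.0]
gripper_width: 40.6
[ 514.72835834 -342.75687068  138.97962024] [ 179.55851162   -0.35510624 -165.59239394] [ -34.7   25.5   89.6    0.    65.4 -139.2]
[[268.0, 202.0], [286.0, 202.0], [285.0, 270.0], [268.0, 270.0]]
```

View pics/w4.png

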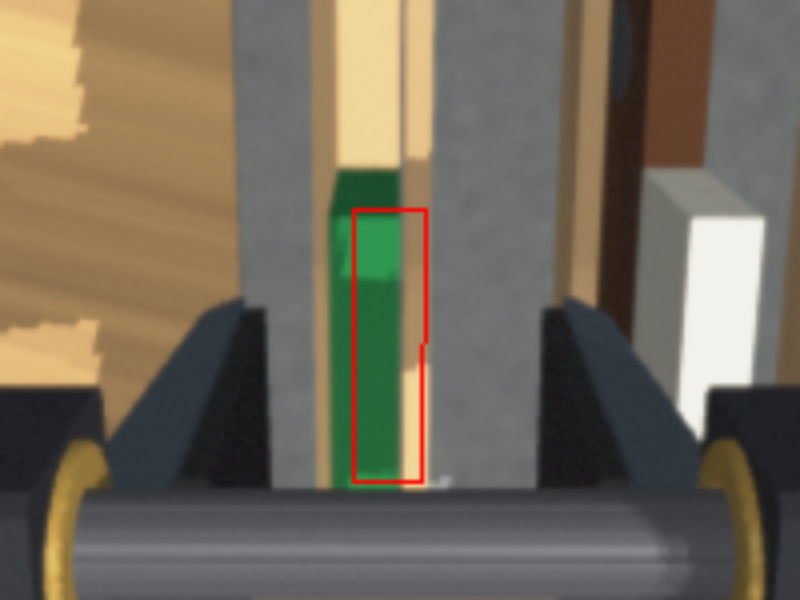

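The tab top sits centred around crop x=370, parallel to the overlay and about 3 mm to its left, that is towards −rack-y. I correct for that and go down.

```bash
python3 -m jog '0 0 0 0.05 -0.07 0 0.45;0 0 0 0.05 -0.07 -0.5 0.45;0 0 0 0.05 -0.07 -0.5 0.45'
```

```text
time_s: 7.78
ee_pos: [517.7, -347.1, 130.2]
ee_rot: [180.0, -0.0, -165.7]
force: [0.1, 0.2, 0.4]
gripper_width: 40.9
```

```bash
python3 -m jog '0 0 0 0 -0.12 -0.9 0.45;0 0 0 0 -0.12 -1.8 0.45;0 0 0 0 -0.12 -1.8 0.1;0 0 0 0 -0.12 -1.8 0.05;0 0 0 0 -0.12 -1.8 0.05' 45; python3 -m jog '0 0 0 0 0 0 0.05;0 0 0 0 0 1 0.05;0 0 0 0 0 2 0.05'
```

```text
time_s: 8.4
ee_pos: [518.7, -350.8, 86.8]
ee_rot: [-179.9, 0.1, -165.7]
force: [0.2, -0.6, 0.2]
gripper_width: 13.9
time_s: 8.78
ee_pos: [517.9, -350.5, 135.8]
ee_rot: [180.0, -0.0, -165.6]
force: [-0.6, -0.9, -1.7]
gripper_width: 11.7
```

```bash
python3 -m jog '0 0 0 0 0 2 0.05;0 0 -2 -0.5 1 4 0.05;0 0 -4 -1 3 6 0.05;0 0 -6 -1.5 5.4 7.8 0.05;0 0 -8 -2 7.8 7.8 0.05'; python3 -m jog '0 0 -2.1 -0.2 2 0 0.05;0 0 -4.2 -0.4 4 0 0.05;0 0 -6.3 -0.7 6 0 0.05;0 0 -8.4 -0.9 8 0 0.05;0 0 -10.5 -1.1 9.6 0 0.05'; python3 -m jog '0 0 -2 0 0 0 0.05;0 0 -4 0 0 0 0.05;0 0 -4 0 0 0 0.05'
python3 - <<'E'
from h import *
s,R,o,T=rep(); print(s['ee_pos'],s['qpos'].round(1))
G=np.c_[R[:,1],R[:,0],-R[:,2]]; print(np.linalg.det(G),np.degrees(Ro.from_matrix(G@T.T).as_rotvec())/5)
for z in (185,150,74): print(z,(o+R@[0,0,z]-s['ee_pos'])/25)
E
```

```text
time_s: 9.4
ee_pos: [472.3, -172.4, 330.3]
ee_rot: [180.0, 0.4, 153.9]
force: [0.2, 0.3, -1.9]
gripper_width: 11.9
time_s: 10.02
ee_pos: [444.2, 66.3, 327.6]
ee_rot: [179.9, 0.0, 103.6]
force: [-0.5, -0.7, -1.6]
gripper_width: 11.9
time_s: 10.4
ee_pos: [444.5, 64.9, 327.5]
ee_rot: [180.0, 0.0, 84.0]
force: [-0.1, 0.2, -1.9]
gripper_width: 11.6
t 10.4 tcp in cradle [ 39.1 -23.8 303.6] tool axes [[-0.034, 0.866, -0.5], [0.999, 0.039, -0.0], [0.019, -0.499, -0.866]] F [-1.1  0.2 -1.6] w 11.6
[444.50664721  64.93425942 327.45842549] [ 6.9  3.6 92.3 -0.  84.1 12.8]
1.0000000000000002 [-0.73646741 -5.94976353 -0.43740679]
185 [ 1.14484073  0.79495864 -4.88974903]
150 [ 1.8376497   0.69488001 -6.1021846 ]
74 [ 3.34203489  0.4775664  -8.73490182]
```

```bash
python3 -m jog '-0.2 -1.5 -0.1 0.3 0.2 -1 0.05;-0.37 -3 -0.2 0.6 0.4 -2.4 0.05;-0.55 -4.5 -0.33 0.9 0.6 -3.6 0.05;-0.74 -5.95 -0.44 1.14 0.8 -4.9 0.05;-0.74 -5.95 -0.44 1.14 0.8 -4.9 0.05'; python3 -m jog '0 0 0 0 0 0 0.05'
python3 - <<'E'
from h import *
s,R,o,T=rep()
p=s['ee_pos']; vis=[]
for n in ('scene','side'):
    im=grab_frame(n).copy()
    def L(P,c):
        q=np.round(proj(np.array(P),n)*4).astype(np.int32); return q,c
    B=lambda x,y,z:p+T@np.array([y,x,74-z])
    big=cv2.resize(im,None,fx=4,fy=4,interpolation=cv2.INTER_CUBIC)
    for x in(-6,6):
        q,_=L([B(x,-70,0),B(x,70,0),B(x,70,66),B(x,-70,66)],0); cv2.polylines(big,[q],True,(255,0,255),1)
    C=lambda x,y,z:o+R@np.array([x,y,z])
    q,_=L([C(-7.5,-73,50),C(-7.5,73,50),C(7.5,73,50),C(7.5,-73,50)],0); cv2.polylines(big,[q],True,(0,255,255),1)
    u,v=proj([o+R@[0,20,90]],n)[0]; u=int(u*4);v=int(v*4); vis.append(big[v-290:v+290,u-200:u+200])
save(np.hstack(vis),'s5.png')
E
```

```text
time_s: 11.02
ee_pos: [467.4, 83.6, 199.6]
ee_rot: [150.7, 0.4, 81.9]
force: [-1.7, 0.2, -1.3]
gripper_width: 12.0
time_s: 11.15
ee_pos: [475.4, 85.4, 207.5]
ee_rot: [149.8, -0.1, 81.7]
force: [-0.6, 0.3, -0.3]
gripper_width: 11.7
t 11.15 tcp in cradle [  3.    0.9 185.9] tool axes [[0.002, 1.0, 0.003], [1.0, -0.002, 0.001], [0.001, 0.003, -1.0]] F [-0.7  0.2  0. ] w 11.7
```

View pics/s5.png

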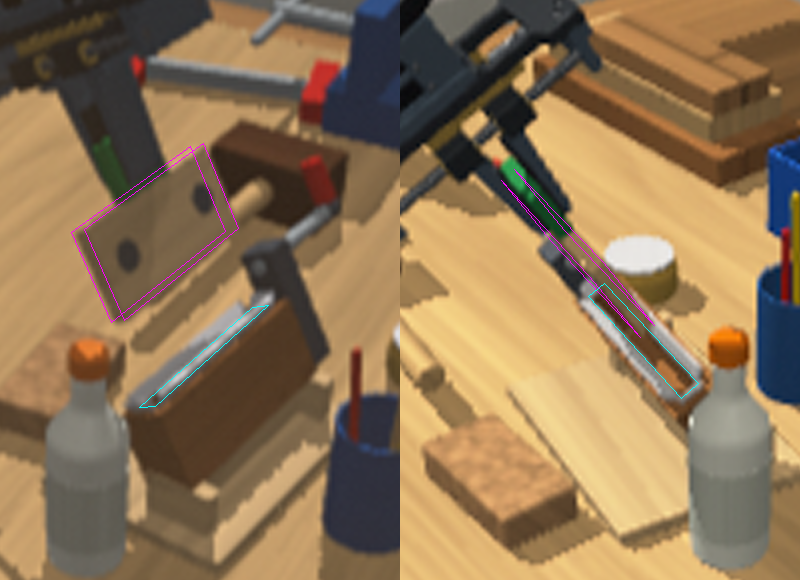

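The overlays match: the held plate sits on its magenta outline and the slot mouth on its cyan outline, in both views to about 1–2 mm. Inserting along the slant.

```bash
python3 -m jog '0 0 0 0.3 -0.04 -0.5 0.05;0 0 0 0.6 -0.08 -1.04 0.05;0 0 0 0.89 -0.13 -1.56 0.05;0 0 0 0.89 -0.13 -1.56 0.05'; python3 -c "from h import *;rep()"; python3 -m jog '0 0 0 0.2 -0.03 -0.35 0.05;0 0 0 0.4 -0.06 -0.7 0.05;0 0 0 0.4 -0.06 -0.7 0.05'; python3 -c "from h import *;rep()"
```

```text
time_s: 11.75
ee_pos: [497.2, 81.4, 166.8]
ee_rot: [150.0, -0.1, 81.6]
force: [0.2, 0.3, -0.5]
gripper_width: 11.6
t 11.75 tcp in cradle [  1.9   0.  139.6] tool axes [[0.004, 1.0, 0.001], [1.0, -0.004, -0.001], [-0.001, 0.001, -1.0]] F [-0.2  0.3 -0.5] w 11.6
time_s: 12.12
ee_pos: [505.5, 80.0, 147.8]
ee_rot: [150.1, -0.0, 81.6]
force: [-0.4, -0.9, -1.3]
gripper_width: 11.7
t 12.125 tcp in cradle [-4.000e-01 -1.000e-01  1.189e+02] tool axes [[0.002, 1.0, -0.001], [1.0, -0.002, -0.0], [-0.0, -0.001, -1.0]] F [-0.9 -1.  -1. ] w 11.7
```

```bash
python3 -m jog '0 0 0 0.26 -0.04 -0.45 0.05;0 0 0 0.52 -0.08 -0.9 0.05;0 0 0 0.77 -0.11 -1.35 0.05;0 0 0 0.77 -0.11 -1.35 0.05'; python3 -c "from h import *;rep()"; python3 -m jog '0 0 0 0.04 0 -0.08 0.05;0 0 0 0.09 -0.01 -0.15 0.05;0 0 0 0.09 -0.01 -0.15 0.05'; python3 -c "from h import *;rep()"
```

```text
time_s: 12.62
ee_pos: [524.3, 77.0, 113.1]
ee_rot: [150.2, 0.0, 81.6]
force: [-0.5, -0.8, -1.8]
gripper_width: 11.9
t 12.625 tcp in cradle [-1.2 -0.4 79.3] tool axes [[0.002, 1.0, -0.003], [1.0, -0.002, -0.001], [-0.001, -0.003, -1.0]] F [-1.3 -0.8 -1.3] w 11.9
time_s: 13.0
ee_pos: [526.6, 76.6, 110.7]
ee_rot: [150.1, -0.0, 81.6]
force: [0.4, -3.7, -2.2]
gripper_width: 11.7
t 13.0 tcp in cradle [-0.4 -0.5 76.1] tool axes [[0.003, 1.0, -0.001], [1.0, -0.003, -0.001], [-0.001, -0.001, -1.0]] F [-0.3 -3.6 -2.4] w 11.7
```

```bash
python3 -m jog '0 0 0 0.04 0 -0.07 0.05;0 0 0 0.04 0 -0.07 0.05'; python3 -c "from h import *;rep()"; python3 -m jog '0 0 0 0.04 0 -0.07 0.05;0 0 0 0.04 0 -0.07 0.05'; python3 -c "from h import *;rep()"
```

```text
time_s: 13.25
ee_pos: [527.4, 76.6, 109.5]
ee_rot: [150.0, -0.0, 81.6]
force: [-5.2, -3.8, 4.2]
gripper_width: 11.8
t 13.25 tcp in cradle [-0.3 -0.4 74.7] tool axes [[0.003, 1.0, -0.0], [1.0, -0.003, -0.001], [-0.001, -0.0, -1.0]] F [-1.8 -4.5  5.9] w 11.8
time_s: 13.5
ee_pos: [527.5, 76.6, 109.5]
ee_rot: [149.9, -0.0, 81.6]
force: [-20.5, -1.1, 24.8]
gripper_width: 11.5
t 13.5 tcp in cradle [-0.3 -0.4 74.6] tool axes [[0.003, 1.0, 0.001], [1.0, -0.003, -0.001], [-0.001, 0.001, -1.0]] F [-5.1 -4.  31.5] w 11.5
```

```bash
python3 -m jog '0 0 0 -0.04 0 0.07 0.4;0 0 0 -0.04 0 0.07 0.4;0 0 0 -0.7 0.1 1.2 0.4;0 0 0 -1.4 0.2 2.4 0.4;0 0 0 -2.2 0.31 3.8 0.4'
python3 -m jog '0 0 0 0 1 1 0.2;0 0 0 0 2 1 0;0 0 0 0 2 1 0'
python3 - <<'E'
from h import *
s,R,o,T=rep(); vis=[]
for n in ('scene','side'):
    im=grab_frame(n); big=cv2.resize(im,None,fx=4,fy=4,interpolation=cv2.INTER_CUBIC)
    C=lambda x,y,z:o+R@np.array([x,y,z])
    q=np.round(proj(np.array([C(-6,-25,106),C(-6,25,106),C(6,25,106),C(6,-25,106)]),n)*4).astype(np.int32); cv2.polylines(big,[q],True,(255,0,255),1)
    q=np.round(proj(np.array([C(-6,-70,66),C(-6,70,66),C(6,70,66),C(6,-70,66)]),n)*4).astype(np.int32); cv2.polylines(big,[q],True,(0,255,255),1)
    u,v=proj([o+R@[0,50,80]],n)[0]; u=int(u*4);v=int(v*4); vis.append(big[v-250:v+250,u-200:u+200])
save(np.hstack(vis),'s6.png')
E
```

```text
time_s: 14.12
ee_pos: [473.9, 85.5, 203.1]
ee_rot: [150.0, -0.1, 81.7]
force: [0.5, 0.1, -0.5]
gripper_width: 36.2
time_s: 14.5
ee_pos: [474.6, 136.7, 227.9]
ee_rot: [149.9, -0.1, 81.8]
force: [-0.5, -0.9, -0.8]
gripper_width: 9.7
t 14.5 tcp in cradle [  6.2  51.6 207.6] tool axes [[0.001, 1.0, 0.001], [1.0, -0.001, 0.003], [0.003, 0.001, -1.0]] F [-0.7 -1.  -0.5] w 9.7
```

View pics/s6.png

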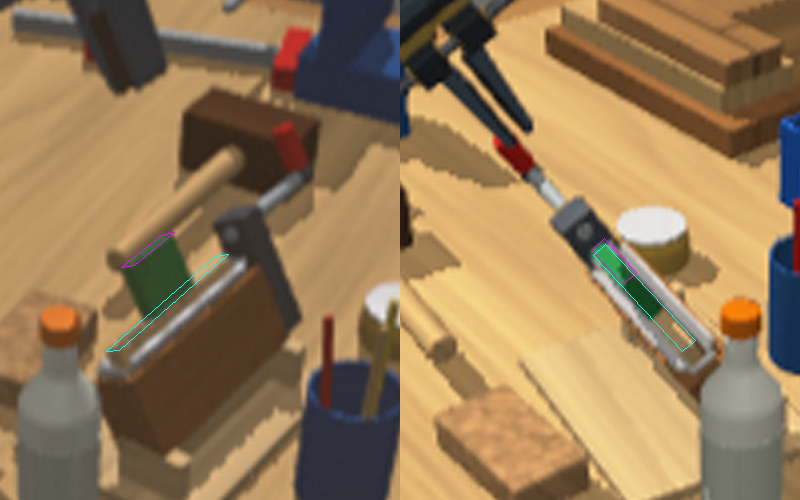

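The tab top sits on its magenta outline in both views, so the template is home; the bolt is still parked out, with the knob at crop (290,147) and (515,158). Now to the far side of the knob.

```bash
python3 -m jog '0 0 0 0.3 2 0 0;0 0 0 0.6 4 0 0;0 0 0 0.9 6 0 0;0 0 0 1.05 7.3 0 0;0 0 0 1.05 7.3 0 0'; python3 -c "from h import *
s,R,o,T=rep()
for y,z in((232,96),(200,96)): print((o+R@[0,y,z]-s['ee_pos'])/25)"
```

```text
time_s: 15.22
ee_pos: [500.7, 318.7, 226.3]
ee_rot: [150.1, -0.0, 81.7]
force: [0.5, -0.3, -0.0]
gripper_width: 0.5
t 15.225 tcp in cradle [  5.2 235.4 206.4] tool axes [[0.001, 1.0, -0.001], [1.0, -0.001, 0.0], [0.0, -0.001, -1.0]] F [ 0.5 -0.2 -0.3] w 0.5
[ 1.98738971 -0.42420003 -3.92709331]
[ 1.80438878 -1.69105072 -3.92709331]
```

```bash
python3 -m jog '0 0 0 0.5 -0.1 -1 0;0 0 0 1 -0.2 -2 0;0 0 0 1.5 -0.3 -3 0;0 0 0 1.99 -0.42 -3.93 0;0 0 0 1.99 -0.42 -3.93 0'; python3 -c "from h import *;rep()"; python3 -m jog '0 0 0 -0.05 -0.35 0 0;0 0 0 -0.1 -0.7 0 0;0 0 0 -0.14 -1 0 0;0 0 0 -0.18 -1.27 0 0;0 0 0 -0.18 -1.27 0 0'; python3 -c "from h import *
s,R,o,T=rep();
for n in('scene','side'):
  im=grab_frame(n);m=cv2.inRange(cv2.cvtColor(im,cv2.COLOR_RGB2HSV),(0,150,70),(6,255,255));q,l,st,c=cv2.connectedComponentsWithStats(m);print(n,[(c[i].round(1).tolist(),int(st[i,4])) for i in range(1,q) if st[i,4]>20],[proj([o+R@[0,y,101]],n).round(1).tolist() for y in (150,190)])"
```

```text
time_s: 15.85
ee_pos: [549.3, 303.9, 126.9]
ee_rot: [150.2, 0.2, 81.5]
force: [0.9, -0.5, 0.4]
gripper_width: 0.2
t 15.85 tcp in cradle [ -0.9 227.7  95.1] tool axes [[0.003, 1.0, -0.004], [1.0, -0.003, -0.005], [-0.005, -0.004, -1.0]] F [ 1.  -0.4 -0.2] w 0.2
time_s: 16.48
ee_pos: [545.0, 274.1, 129.2]
ee_rot: [150.0, -0.0, 81.6]
force: [0.6, 1.5, -0.1]
gripper_width: 0.4
t 16.475 tcp in cradle [  0.2 197.6  97.1] tool axes [[0.003, 1.0, -0.001], [1.0, -0.003, -0.001], [-0.001, -0.001, -1.0]] F [ 0.3  1.6 -0.3] w 0.4
scene [([296.3, 120.7], 95), ([335.9, 154.9], 70), ([351.7, 205.1], 30)] [[[335.7, 154.6]], [[342.3, 149.2]]]
side [([144.0, 154.4], 148), ([225.7, 158.3], 58), ([95.7, 174.8], 182), ([291.6, 174.5], 30)] [[[225.2, 158.2]], [[220.0, 152.7]]]
```

The bolt has sprung home: the knob pixels equal the starting ones in both cameras. Retreating clear and doing a last check.

```bash
python3 -m jog '0 0 0 0.1 0.8 0 0;0 0 0 -0.6 1 1.2 0;0 0 0 -1.4 1.2 2.6 0;0 0 0 -2.2 2 4 0;0 0 0 -2.2 2 4 0'; python3 - <<'E'
from h import *
s,R,o,T=rep(); vis=[]
for n in ('scene','side'):
    im=grab_frame(n); a=cv2.cvtColor(cv2.imread(f'pics/{n}0.png'),cv2.COLOR_BGR2RGB)
    vis.append(im[120:350,150:400] if n=='scene' else im[120:350,140:390])
    for q in ['glue','mallet','cork_block','wax_tin','pencil_pot','tape_measure','grey_template','dark_template']:
        r=spotter.look_for(q,n)[:1]; print(n,q,[(d['box'],round(d['conf'],2)) for d in r])
    h=cv2.absdiff(im,a).max(2)
save(cv2.resize(np.hstack(vis),(800,368),interpolation=cv2.INTER_CUBIC),'fin.png')
E
```

```text
time_s: 17.2
ee_pos: [491.0, 329.2, 232.8]
ee_rot: [149.8, -0.5, 81.9]
force: [0.8, 0.3, -1.5]
gripper_width: 0.3
t 17.2 tcp in cradle [ -1.2 244.5 217.5] tool axes [[0.003, 1.0, 0.004], [1.0, -0.003, 0.007], [0.007, 0.004, -1.0]] F [-0.1  0.4 -1.7] w 0.3
scene glue [([275.3, 191.3, 21.2, 57.2], 0.7)]
scene mallet [([297.9, 134.6, 51.5, 46.7], 0.83)]
scene cork_block [([265.3, 185.5, 26.5, 33.9], 0.86)]
scene wax_tin [([358.6, 184.3, 21.0, 20.1], 0.86)]
scene pencil_pot [([344.4, 192.8, 27.6, 51.7], 0.94)]
scene tape_measure [([330.2, 262.4, 21.4, 36.2], 0.76)]
scene grey_template [([208.9, 242.0, 63.5, 37.9], 0.79)]
scene dark_template [([198.6, 261.5, 62.1, 34.1], 0.64)]
side glue [([267.4, 188.1, 19.5, 62.8], 0.96)]
side mallet [([158.4, 154.3, 50.1, 48.9], 0.77)]
side cork_block [([200.5, 212.7, 39.1, 33.6], 0.71)]
side wax_tin [([247.2, 166.7, 16.3, 15.9], 0.77)]
side pencil_pot [([281.5, 158.1, 26.6, 49.6], 0.86)]
side tape_measure [([333.4, 209.4, 27.1, 26.0], 0.84)]
side grey_template [([292.9, 244.7, 41.2, 50.2], 0.6)]
side dark_template [([317.3, 259.4, 37.1, 46.9], 0.69)]
```

View pics/fin.png

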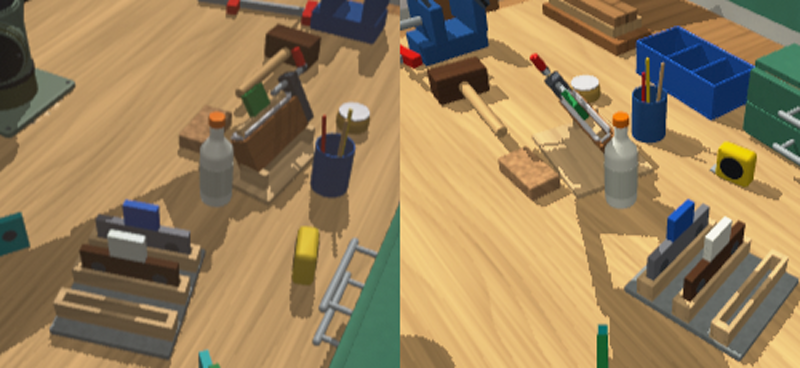

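The template stands in the slot with the bolt home, knob at (298,58) in the left picture and (538,62) in the right. The near rack slot is empty and all bystanders are in place. Handing in.

```bash
python3 -c "from workcell import env;print(env.job_done())"
```

```text
the job is handed in; nothing more can be done
None
```

The template is loaded and locked, and the job is handed in at about 17 s of robot time. `job_done` reports no verdict.

1. **Bolt out:** I gripped the knob and pulled it about 40 mm. It stayed parked at its stop after I let go.
2. **Template in:** I lifted the plywood, green-tab template from the rack and slid it down the slant until it bottomed. At the floor I pressed with about 31 N at the expected depth.
3. **Bolt home:** I pushed the knob from outside and it sprang home.

**Last checks:**
- The knob was within half a pixel of its starting position in both fixed cameras.
- The tab lay on its predicted home outline in both views before I released the bolt.
- The eight bystanders looked undisturbed in the final picture. Of these, only the two templates' detector boxes were compared with starting ones, and they agreed to within about 7 pixels.
- The gripper was clear of everything.

**Not measured directly:** the template's depth in the slot after the bolt sprang home. I infer it from the bolt closing over it.

No check failed. One disagreed: my first estimate of the tab's place in the rack was about 3 mm off, and I corrected it from the closer view before gripping.

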